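Check the plunger gauge on its setting master

TASK

The setting master, a slim metal post on a heavy square foot, has been knocked over: stand it upright on its foot on the worktop and let go of it. Then lift the plunger gauge straight out of its rest and, holding the gauge upright, set the tip of its plunger on the master's top, inside the engraved ring, and press lightly so that the sprung plunger goes about half-way in, never against its stop. Finish while still holding the gauge there with the plunger half in; do not put it down or let go, and leave the pod, the pen and the tweezers where they lie.

Things in the scene. Friction and masses are not known exactly. Their poses are not given: they have to be found in the camera images.
- master_post (a point): setting master: square aluminium post 26 x 26 mm on a dark steel foot 60 x 60 x 14 mm, sides parallel, 90 mm high in all, 0.3 to 0.5 kg. Point on the post's axis 45 mm from the foot's underside; z from foot to top. Starts lying on a foot edge and a top edge, x level, top end 13 degrees lower; stands with z up. Tilted under about 50 degrees from upright it falls back onto its foot
- master_spot (a point): the marked spot: centre of the post's flat 26 x 26 mm top end, 90 mm from the underside of the foot, with an engraved ring 15 mm in diameter and a dot in the middle; z points out of the top face
- master_foot (a point): centre of the underside of the master's foot; at z = 0 with its z axis up when the master stands
- gauge_center (a point): plunger gauge: grey housing 22 mm (x) by 44 mm (y) by 56 mm (z), 0.13 kg, display on its -x face; point at the housing's centre, to be gripped across the 22 mm; z up, from tip to housing. Starts upright in the rest, centre 88 mm above the worktop. A 4 mm knob on top; below hang a stem 10 mm thick, 30 mm long, and the plunger, 5 mm thick
- gauge_tip (a point): rounded tip of the plunger, on the gauge's axis; 72 mm below the centre of the housing when the plunger is out, and up to 12 mm nearer to it as the plunger is pressed in
- plunger (a joint): how far the gauge's plunger is pushed in: 0 out, 0.012 m against the stop, half-way 0.006; its spring pushes back with 1.5 N at first, 3.3 N half-way and 5.1 N at the stop
- gauge_rest: fixed rest of the gauge: aluminium block 46 x 46 mm on a base plate 90 x 90 x 8 mm, top of the block 60 mm above the worktop, with an upright hole 16 mm wide in which stem and plunger hang 44 mm deep; origin at the centre of its underside, x axis square to the gauge's broad sides
- debug_pod: bystander: pale grey flat box 43 x 97 x 19 mm lying on the worktop; origin at the centre of its underside
- pen: bystander: pen 140 mm long, 10 mm thick; origin at the centre of its underside
- tweezers: bystander: black tweezers 120 mm long, 9 mm high; origin at the centre of its underside
There are look-alikes about, which are no part of the job. What is shaped like the part that bears master_post but blue or orange is not meant.

How it is judged:
On the way, in this order (a step that is already met when the one before it is completed fails the run):
1. the master stands upright on its foot on the worktop, at rest and released (angle between master_spot's own z axis and vertical below 0.05 rad and height (world z) of master_foot below 0.004 m and contact force between master and the arm below 0.1 N and contact force between master and the fingers below 0.1 N and linear speed of master below 0.02 m/s), for 0.3 s.
2. the gauge is held in the fingers, its tip clear above the rest (height (world z) of gauge_tip above 0.065 m and contact force between gauge and the fingers above 1 N), for 0.1 s.
At the end, for the whole second after the job is handed in: Master upright (3 degrees) on the worktop, untouched by the arm; gauge gripped, upright (8 degrees), out of its rest, still, tip on the master's top within 7 mm of the ring's centre, plunger 2.5 to 9.5 mm in, pushing with 0.8 to 8 N (angle between master_spot's own z axis and vertical below 0.05 rad and height (world z) of master_foot below 0.004 m and contact force between master and the arm below 0.1 N and contact force between master and the fingers below 0.1 N and angle between gauge_center's own z axis and vertical below 0.14 rad and horizontal distance between gauge_tip and master_spot below 0.007 m and distance between gauge_tip and master_spot below 0.0075 m and value of joint plunger between 0.0025 and 0.0095 m and contact force between gauge and master between 0.8 and 8 N and contact force between gauge and the fingers above 1 N and contact force between gauge and gauge_rest below 0.1 N and linear speed of gauge below 0.02 m/s); the arm keeps its last pose, push and grip.
It fails at once if the gauge is driven hard onto the master, its plunger against the stop (value of joint plunger above 0.0119 m or contact force between gauge and master above 12 N).
It fails at once if the debug pod, the pen or the tweezers are shifted (distance of any of debug_pod, pen, tweezers from where it was at the start of the episode above 0.02 m).
It also fails if it takes over 67 s, if anything falls off the work surface, if the arm or the gripper's body presses on something with over 40 N, if the wrist force passes 120 N, or if a joint passes its speed limit or range.

ROBOT

A 6-joint arm with a two-finger parallel gripper is mounted at the origin on a cart in front of the work surface, level with it; the furniture and walls round the work are solid. World frame = base frame: x ahead of the robot, y to its left, z up, the work surface at z = 0. Lengths are in m, angles in rad, forces in N, time in s.
With the tool pointing down it reaches from about 0.35 to 0.975 m from the base axis. Payload 4.9 kg.
Tool frame: the origin (TCP) lies at the very end of the fingers, on their centre line; the grasp point (between the pads) lies 19 mm behind it; z points along the fingers, y is the line along which they close (so a half turn about z gives the same grasp; the last joint's range is limited). The gripper opens to 85 mm and grips with 20 to 120 N. Pads are 22 mm wide; open, the fingers measure 114 mm over their backs; the gripper's body (76 mm by 85 mm) begins 54 mm behind the grasp point. The pads swing forward as they close: fully open they stand 13 mm farther back than shut.
Start: joints at [-1.358, 0.053, 1.613, -0, 1.476, -0.119], TCP at [0.204, -0.591, 0.231] pointing down, gripper open.
Joint ranges: [-3.01, 3.01], [-1.01, 2.22], [0.06, 2.58], [-1.02, 4.17], [0.09, 2.62], [-3.14, 3.14]. Speed limits (rad/s): [2.57, 2.57, 3.14, 3.14, 3.14, 3.14].

INTERFACE

Orientations are given as a rotation vector (axis times angle).
In Python, from station import get_obs, get_image, finish_job gives the robot as it stands. The module is installed in compiled form; this text tells all that it offers.
- The arm moves only by the tool carry_out, never from a script. Its argument "rows" is a list of rows, each a list of 7 numbers: the turn, a rotation vector about the tool's x, y, z as a fraction of full scale, then the shift along the tool's x, y, z as a fraction of full scale, then the closure, from -1 (fully open) to 1 (shut). A call has 1 to 5 rows; each row is the pose to reach, as a shift and turn from the pose commanded when the call began, along the tool's axes at that moment, turning the shorter way round; what a row does not reach only later rows make up. Full scale, the value 1, is 300 mm for a shift and pi rad for a turn. A row lasts 1/10 s, in which the tool goes at most 50 mm and 8.59 degrees, less where a joint would pass 70% of its speed; a pose out of reach is approached as far as the arm can. A call with a number of a shift or a turn outside -1 to 1 is refused whole. A call with a gripper value outside its range is refused whole. The fingers move at their own pace and stop on an object; "force" is the grip in N (left out, the last holds). Time passes only in rows, so rows that repeat a pose let the fingers close. It gives the time, the measured TCP pose, the force, the opening and the grip force at its end, in the units of the state.
- get_obs(): the state, without advancing time (a new reading comes with each control period).
- get_image(name): name is "side" or "top" or "wrist"; returns a dict with "img" (400x640x3 uint8, blue, green, red), "mtx" (3x3 intrinsics, pixels), "D" ([k1, k2, p1, p2, k3] as OpenCV has them; the pictures are not rectified), "R" (3x3) and "t" (3): a world point X has camera coordinates R X + t. Camera axes: x right, y down, z forward; pixel columns grow to the right and rows downward; lengths in m; the calibration is good to about 2 mm. A picture is of the moment at which its call begins. There is no depth.
- finish_job(): hands the job in; it is judged then, once.
The state is a dict: "t": time; "q": joint angles; "dq": joint speeds; "effort": joint torques, N m; "tool_pos": TCP position; "tool_rot": TCP orientation; "contact_force": force on the tool from outside, world axes, zero at the start; "wrist_torque": the same for the moment, N m; "opening": finger opening in m; "grip_force": force on a finger pad.
Only numpy, scipy, OpenCV 4.12 (cv2) and the standard library are available. Lean on these libraries where they do the work, as an engineer would, in place of code of your own. Each camera call takes 0.05 s, during which the arm holds its last target. There are 200 camera calls.

## Working session

There is one attempt and no reset: what is moved stays moved. The work goes in short steps, Python scripts to look and compute and a tool call to move; the robot and the scene stay as the last step left them, time stands still between calls to the robot, and variables do not carry over. Pictures are saved under pics/ and viewed, at most 10 in all, crops included, and the job is handed in when it is done.

Besides the shell and the picture viewer there is one more tool, called after ">>>" as name(argument=value, ...), one argument or row to a line, values as JSON. carry_out: Moves the arm, as the interface text tells. Shift numbers are shares of 300 mm and turn numbers shares of pi rad, none past 1 either way. Its arguments: {"type":"object","properties":{"rows":{"type":"array"},"force":{"type":"number"}},"required":["rows"]}

```bash
mkdir -p pics
python3 - <<'E'
from station import *
import cv2, numpy as np
o=get_obs(); print({k:np.round(v,3).tolist() for k,v in o.items()})
for n in ["side","top"]:
    d=get_image(n); cv2.imwrite(f"pics/{n}0.png",d["img"]); np.savez(f"{n}0.npz",**d)
    print(n,np.round(d["mtx"],1).tolist(),np.round(d["D"],3).tolist(),np.round(-d["R"].T@d["t"],3),np.round(d["R"],2).tolist())
E
```

```text
{'t': 0.0, 'q': [-1.358, 0.053, 1.614, 0.0, 1.476, -0.119], 'dq': [-0.0, -0.001, -0.0, -0.001, -0.001, -0.0], 'effort': [-0.0, -39.368, -37.018, -0.0, 0.007, 0.0], 'tool_pos': [0.203, -0.59, 0.23], 'tool_rot': [-3.096, -0.518, 0.0], 'contact_force': [-0.261, -0.416, -0.197], 'wrist_torque': [-0.014, -0.073, -0.017], 'grip_force': 0.0, 'opening': 0.085}
side [[510.9, 0.0, 318.7], [0.0, 510.9, 195.6], [0.0, 0.0, 1.0]] [0.02, 0.0, 0.0, 0.0, 0.0] [0.264 1.114 0.959] [[-0.98, -0.19, -0.01], [-0.1, 0.57, -0.81], [0.16, -0.8, -0.58]]
top [[481.7, 0.0, 315.3], [0.0, 481.7, 197.2], [0.0, 0.0, 1.0]] [-0.133, 0.0, 0.0, 0.0, 0.0] [ 0.361 -0.108  1.376] [[-0.03, -1.0, -0.0], [-0.99, 0.03, -0.12], [0.12, -0.0, -0.99]]
```

View pics/top0.png

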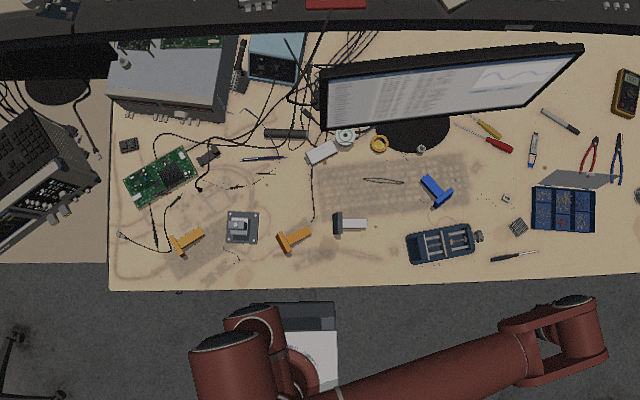

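View pics/side0.png

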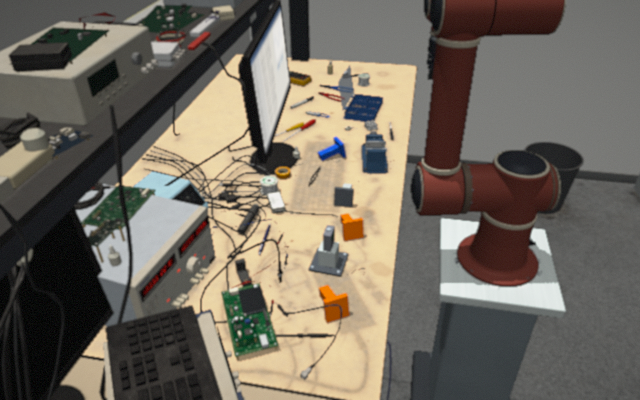

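Shaped like the master are orange (187,240) and (294,238), blue (437,190), and bare aluminium with a dark foot (350,223) in the top view. The last one fits the colours given. The gauge in its rest is at (241,227). I'll confirm with an enlarged crop.

Run:
```python
import cv2, numpy as np
t=cv2.imread("pics/top0.png"); s=cv2.imread("pics/side0.png")
a=cv2.resize(t[200:250,215:375],None,fx=5,fy=5,interpolation=cv2.INTER_CUBIC)
b=cv2.resize(s[165:285,300:380],None,fx=2.8,fy=2.8,interpolation=cv2.INTER_CUBIC)
c=np.zeros((a.shape[0]+b.shape[0],800,3),np.uint8); c[:a.shape[0]]=a; c[a.shape[0]:,:b.shape[1]]=b
cv2.imwrite("pics/crop1.png",c); print(c.shape)
```

```text
(586, 800, 3)
```

View pics/crop1.png

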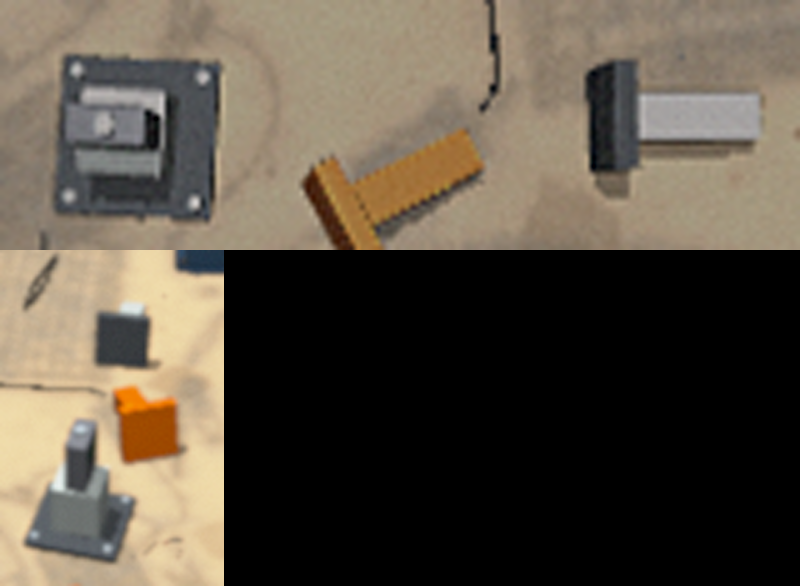

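The crop confirms it: an aluminium post with a dark foot, foot towards +y (image left). The post's upper face spans top pixels u 342.6–367 and v 218.6–228. The rest's plate screws are at about (230.6,214), (255.6,215.4), (228.6,239) and (253.8,240.4). Now I'll measure.

```bash
cat > h.py <<'E'
import cv2, numpy as np
def ray(d,p):
    n=cv2.undistortPoints(np.array([[p]],float),d["mtx"],d["D"])[0,0]
    return -d["R"].T@d["t"], d["R"].T@np.array([n[0],n[1],1])
def onz(d,p,z):
    c,r=ray(d,p); return c+r*(z-c[2])/r[2]
def proj(d,X):
    return cv2.projectPoints(np.array([X],float),cv2.Rodrigues(d["R"])[0],d["t"],d["mtx"],d["D"])[0].ravel()
def tri(d1,p1,d2,p2):
    c1,r1=ray(d1,p1);c2,r2=ray(d2,p2)
    s=np.linalg.lstsq(np.c_[r1,-r2],c2-c1,rcond=None)[0]
    a,b=c1+r1*s[0],c2+r2*s[1]; return (a+b)/2,np.linalg.norm(a-b)
E
python3 - <<'E'
from h import *
np.set_printoptions(precision=4,suppress=True)
t=dict(np.load("top0.npz")); s=dict(np.load("side0.npz"))
im=t["img"]; x0,y0=325,205
g=cv2.cvtColor(im,cv2.COLOR_BGR2HSV)[y0:245,x0:380].astype(int)
m=((g[...,1]<35)&(g[...,2]>120)).astype(np.uint8)
n,l,st,c=cv2.connectedComponentsWithStats(m); k=1+st[1:,4].argmax(); print(st[k],c[k]+[x0,y0])
r=cv2.minAreaRect(np.argwhere(l==k)[:,::-1].astype(np.float32)+[x0,y0] if 0 else (np.argwhere(l==k)[:,::-1]+[x0,y0]).astype(np.float32)); print(r)
A=onz(t,(342.8,223.4),.042);B=onz(t,(367.2,223.4),.0254);print("post top face near foot,end",A,B,np.linalg.norm(A-B))
for p in [(342.8,218.6),(342.8,228.2)]: print(onz(t,p,.042))
for p in [(367.,218.8),(367.,228.2)]: print(onz(t,p,.0254))
# dark foot edges in top view
for p in [(333,214),(333,234),(342.5,212.5),(342.5,233.8)]: print("foot",onz(t,p,.06))
S=[onz(t,p,.01) for p in [(230.6,214),(255.6,215.4),(253.8,240.4),(228.6,239)]]
S=np.array(S);C=S.mean(0);print("rest",C,[np.linalg.norm(S[i]-S[i-1]) for i in range(4)]); e=(S[0]-S[3]+S[1]-S[2]); print("yaw of plate",np.degrees(np.arctan2(e[1],e[0])))
print("knob pred",proj(t,[C[0],C[1],.12]),proj(s,[C[0],C[1],.12]))
print("knob tri",tri(t,(215+104/5,200+123/5),s,(300+83/2.8,165+(428-250)/2.8)))
E
```

```text
[ 18  13  24  10 238] [354.416  222.5378]
((354.5, 222.5), (9.0, 23.0), 90.0)
post top face near foot,end [ 0.4468 -0.1845  0.042 ] [ 0.4459 -0.2541  0.0254] 0.07156186379989606
[ 0.4601 -0.1849  0.042 ]
[ 0.4335 -0.184   0.042 ]
[ 0.4589 -0.254   0.0254]
[ 0.4324 -0.253   0.0254]
foot [ 0.4722 -0.1574  0.06  ]
foot [ 0.4174 -0.1557  0.06  ]
foot [ 0.4756 -0.1836  0.06  ]
foot [ 0.4172 -0.1817  0.06  ]
rest [0.4457 0.1003 0.01  ] [np.float64(0.07149094752256374), np.float64(0.07199139587062943), np.float64(0.07127552484401833), np.float64(0.07219385805116744)]
yaw of plate -5.032893868098392
knob pred [235.7373 224.7187] [328.4644 228.4496]
knob tri (array([0.4444, 0.1   , 0.1198]), np.float64(0.0033573302845158913))
```

```bash
cat >> h.py <<'E'
from scipy.spatial.transform import Rotation as Ro
from station import get_obs
R0=Ro.from_matrix(np.array([[0,1,0],[1,0,0],[0,0,-1.]]))   # tool x=+Y, y=+X, z down
def tilt(deg,yaw=0): return Ro.from_euler('z',yaw,degrees=True)*Ro.from_euler('x',deg,degrees=True)*R0
def row(p,R,q=None):
    o=q or get_obs(); c=Ro.from_rotvec(o["tool_rot"])
    w=(c.inv()*R).as_rotvec()/np.pi; s=c.inv().apply(np.array(p)-o["tool_pos"])/.3
    return np.round(np.r_[w,s],4).tolist()
def st():
    o=get_obs(); print(round(o["t"],2),"q",np.round(o["q"],2),"p",np.round(o["tool_pos"],4),"z",Ro.from_rotvec(o["tool_rot"]).as_matrix()[:,2].round(3),"y",Ro.from_rotvec(o["tool_rot"]).as_matrix()[:,1].round(3),"F",np.round(o["contact_force"],1),"g",round(o["grip_force"],1),round(o["opening"],4))
E
python3 -c "
from h import *
print(row([.35,-.42,.25],tilt(0)))"
```

```text
[-0.0005, -0.0004, -0.3944, 0.6468, -0.3779, -0.0652]
```

>>> carry_out(
  rows=[
    [0, 0, -0.2, 0.65, -0.38, -0.06, -1],
    [0, 0, -0.2, 0.65, -0.38, -0.06, -1],
    [0, 0, -0.2, 0.65, -0.38, -0.06, -1],
    [0, 0, -0.2, 0.65, -0.38, -0.06, -1],
    [0, 0, -0.2, 0.65, -0.38, -0.06, -1],
  ],
)

```text
t: 0.6
tool_pos: [0.3525, -0.4168, 0.2492]
tool_rot: [-2.782, -1.458, -0.001]
contact_force: [-0.9, 0.1, 0.5]
opening: 0.0853
grip_force: 0.0
```

```bash
python3 -c "
from h import *
st();print(row([.446,-.28,.13],tilt(25)))"
```

```text
0.6 q [-1.01 -0.15  1.78  0.    1.51 -0.4 ] p [ 0.3525 -0.4168  0.2492] z [ 0.     0.001 -1.   ] y [ 0.822 -0.569 -0.   ] F [-0.9  0.1  0.5] g 0.0 0.0853
[0.0421, 0.1343, -0.1895, 0.5519, -0.0031, 0.398]
```

>>> carry_out(
  rows=[
    [0.042, 0.134, -0.19, 0.55, 0, 0.4, -1],
    [0.042, 0.134, -0.19, 0.55, 0, 0.4, -1],
    [0.042, 0.134, -0.19, 0.55, 0, 0.4, -1],
    [0.042, 0.134, -0.19, 0.55, 0, 0.4, -1],
    [0.042, 0.134, -0.19, 0.55, 0, 0.4, -1],
  ],
)

```text
t: 1.1
tool_pos: [0.4447, -0.2788, 0.1247]
tool_rot: [-1.969, -1.977, -0.441]
contact_force: [-0.9, -0.2, -0.2]
opening: 0.085
grip_force: 0.0
```

```bash
python3 -c "
from h import *
st();print(row([.446,-.2685,.105],tilt(40)))"
```

```text
1.1 q [-0.85  0.11  1.79  0.28  1.59 -0.9 ] p [ 0.4447 -0.2788  0.1247] z [-0.006  0.431 -0.903] y [ 1.     0.005 -0.004] F [-0.9 -0.2 -0.2] g 0.0 0.085
[-0.0019, 0.0805, 0.0006, 0.0027, 0.0049, 0.0739]
```

>>> carry_out(
  rows=[
    [-0.002, 0.11, 0, 0, 0.005, 0.07, -1],
    [-0.002, 0.11, 0, 0, 0.005, 0.07, -1],
    [-0.002, 0.11, 0, 0, 0.005, 0.07, -1],
    [-0.002, 0.11, 0, 0, 0.005, 0.07, -1],
  ],
)

```text
t: 1.5
tool_pos: [0.4461, -0.2757, 0.108]
tool_rot: [-1.77, -1.756, -0.733]
contact_force: [-0.4, 0.4, 0.3]
opening: 0.0853
grip_force: 0.0
```

Run:
```python
from h import *
from station import get_image
st();print(row([.446,-.1976,.0146],tilt(45)))
w=get_image("wrist");
o=get_obs()
cv2.imwrite("pics/w1.png",w["img"]); np.savez("w1.npz",**w)
for X in [[.446,-.2517,.0127],[.446,-.1778,.0292],[.446,-.2545,.0254]]: print(proj(w,X))
```

```text
1.5 q [-0.93  0.31  1.69  0.45  1.79 -0.97] p [ 0.4461 -0.2757  0.108 ] z [ 0.008  0.706 -0.709] y [ 1.    -0.009  0.002] F [-0.4  0.4  0.3] g 0.0 0.0853
[0.0025, 0.0007, -0.0016, -0.0353, -0.0034, 0.4044]
[321.45355041 276.24979846]
[320.68129188 175.75039994]
[321.52129483 274.44884479]
```

View pics/w1.png

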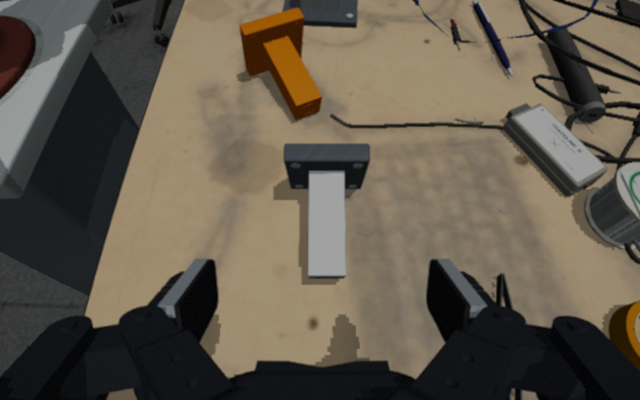

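The wrist view shows the master centred at u≈327, with the fingers' midline at u≈322. The post's end is at row 276, as predicted. The post lies about 3 mm towards +x, so I'll correct for that and approach.

>>> carry_out(
  rows=[
    [0, 0, 0, -0.035, 0.008, 0.15, -1],
    [0, 0, 0, -0.035, 0.008, 0.3, -1],
    [0, 0, 0, -0.035, 0.008, 0.4, -1],
    [0, 0, 0, -0.035, 0.008, 0.4, -1],
    [0, 0, 0, -0.035, 0.008, 0.4, -1],
  ],
)

```text
t: 2.05
tool_pos: [0.4507, -0.1984, 0.0183]
tool_rot: [-1.77, -1.763, -0.732]
contact_force: [0.3, 0.1, -0.2]
opening: 0.0855
grip_force: 0.0
```

Run:
```python
from h import *
st()
```

```text
2.05 q [-0.85  0.34  1.83  0.49  1.6  -0.99] p [ 0.4507 -0.1984  0.0183] z [ 0.009  0.702 -0.712] y [ 1.    -0.006  0.006] F [ 0.3  0.1 -0.2] g 0.0 0.0855
```

>>> carry_out(
  rows=[
    [0, 0, 0, 0, 0, 0, 1],
    [0, 0, 0, 0, 0, 0, 1],
    [0, 0, 0, 0, 0, 0, 1],
    [0, 0, 0, 0, 0, 0, 1],
    [0, 0, 0, 0, 0, 0, 1],
  ],
  force=90,
)

```text
t: 2.55
tool_pos: [0.4507, -0.1995, 0.0183]
tool_rot: [-1.771, -1.762, -0.733]
contact_force: [-1.3, -1.4, 3.7]
opening: 0.0243
grip_force: 88.9
```

Run:
```python
from h import *
st()
```

```text
2.55 q [-0.85  0.34  1.83  0.49  1.6  -0.99] p [ 0.4507 -0.1995  0.0183] z [ 0.01   0.703 -0.711] y [ 1.    -0.008  0.006] F [-1.3 -1.4  3.7] g 88.9 0.0243
```

Run:
```python
from h import *
print(row([.45,-.199,.09],tilt(45)));print(row([.45,-.25,.17],tilt(5)))
```

```text
[0.0031, 0.0019, -0.0005, 0.1691, -0.0011, -0.1688]
[0.0028, -0.2203, -0.0015, 0.2356, 0.0018, -0.478]
```

>>> carry_out(
  rows=[
    [0, 0, 0, 0.1, 0, -0.1, 1],
    [0, 0, 0, 0.17, 0, -0.17, 1],
    [0, -0.22, 0, 0.235, 0, -0.48, 1],
    [0, -0.22, 0, 0.235, 0, -0.48, 1],
    [0, -0.22, 0, 0.235, 0, -0.48, 1],
  ],
)

```text
t: 3.05
tool_pos: [0.4521, -0.2555, 0.1763]
tool_rot: [-2.068, -2.05, -0.343]
contact_force: [1.3, 0.5, -3.6]
opening: 0.0246
grip_force: 89.5
```

Run:
```python
from h import *
st();print(row([.45,-.27,.17],tilt(-25)))
```

```text
3.05 q [-0.78 -0.04  1.83  0.23  1.57 -0.8 ] p [ 0.4521 -0.2555  0.1763] z [ 0.017  0.309 -0.951] y [ 1.    -0.011  0.015] F [ 1.3  0.5 -3.6] g 89.5 0.0246
[0.0045, -0.2388, -0.0039, -0.0525, -0.0068, 0.0051]
```

>>> carry_out(
  rows=[
    [0.004, -0.238, -0.004, -0.05, -0.007, 0, 1],
    [0.004, -0.238, -0.004, -0.05, -0.007, 0, 1],
    [0.004, -0.238, -0.004, -0.05, -0.007, 0, 1],
    [0.004, -0.238, -0.004, -0.05, -0.007, 0, 1],
    [0.004, -0.238, -0.004, -0.05, -0.007, 0, 1],
  ],
)

```text
t: 3.55
tool_pos: [0.4464, -0.2634, 0.164]
tool_rot: [1.986, 1.997, -0.433]
contact_force: [0.1, -0.4, -5.0]
opening: 0.0241
grip_force: 89.4
```

Run:
```python
from h import *
st();print(row([.45,-.29,.15],tilt(-57)))
```

```text
3.55 q [-0.48 -0.25  2.05 -0.41  1.17 -0.36] p [ 0.4464 -0.2634  0.164 ] z [-0.006 -0.41  -0.912] y [ 1.     0.004 -0.008] F [ 0.1 -0.4 -5. ] g 89.4 0.0241
[-0.0011, -0.1824, 0.0026, -0.062, 0.0119, 0.0788]
```

>>> carry_out(
  rows=[
    [0, -0.182, 0.003, -0.06, 0.012, 0.08, 1],
    [0, -0.182, 0.003, -0.06, 0.012, 0.08, 1],
    [0, -0.182, 0.003, -0.06, 0.012, 0.08, 1],
    [0, -0.182, 0.003, -0.06, 0.012, 0.08, 1],
    [0, -0.182, 0.003, -0.06, 0.012, 0.08, 1],
  ],
)

```text
t: 4.05
tool_pos: [0.4484, -0.2807, 0.1621]
tool_rot: [1.674, 1.67, -0.844]
contact_force: [0.4, -0.9, -4.4]
opening: 0.0242
grip_force: 90.4
```

Run:
```python
from h import *
from station import get_image
st();
s=get_image("side");t=get_image("top")
np.savez("s2.npz",**s);np.savez("t2.npz",**t)
a=cv2.resize(s["img"][120:280,260:460],None,fx=3,fy=3,interpolation=cv2.INTER_CUBIC)
cv2.imwrite("pics/s2.png",a)
```

```text
4.05 q [-0.29 -0.17  2.15 -1.02  1.12  0.17] p [ 0.4484 -0.2807  0.1621] z [-0.013 -0.797 -0.603] y [ 1.    -0.008 -0.011] F [ 0.4 -0.9 -4.4] g 90.4 0.0242
```

View pics/s2.png

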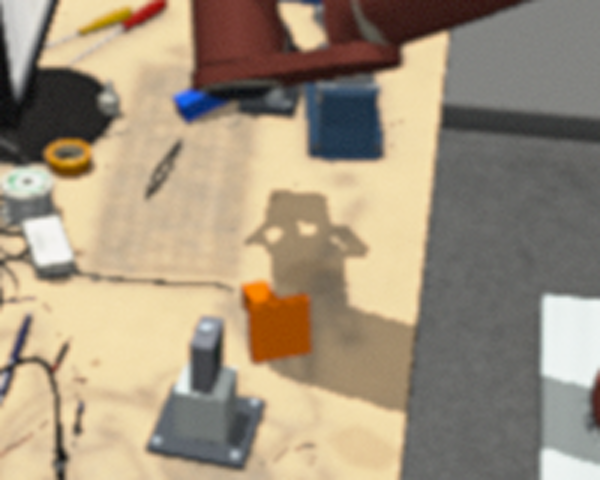

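The master is hidden behind the wrist in this view. Joint 4 is at its limit, so I'll ease the tilt slightly and lower; the master's lean is about 5–8°.

Run:
```python
from h import *
print(row([.448,-.29,.09],tilt(-51)),row([.448,-.29,.05],tilt(-51)))
```

```text
[-0.0038, 0.0109, 0.0001, 0.1824, -0.0019, 0.1689] [-0.0038, 0.0109, 0.0001, 0.2888, -0.0008, 0.2492]
```

>>> carry_out(
  rows=[
    [-0.004, 0.011, 0, 0.09, 0, 0.085, 1],
    [-0.004, 0.011, 0, 0.18, 0, 0.17, 1],
    [-0.004, 0.011, 0, 0.18, 0, 0.17, 1],
    [-0.004, 0.011, 0, 0.18, 0, 0.17, 1],
  ],
)

```text
t: 4.55
tool_pos: [0.4488, -0.289, 0.0987]
tool_rot: [1.708, 1.703, -0.797]
contact_force: [0.3, -0.3, -3.5]
opening: 0.0241
grip_force: 90.2
```

Run:
```python
from h import *
st();print(row([.448,-.29,.053],tilt(-53)))
```

```text
4.55 q [-0.33 -0.08  2.16 -1.02  1.01  0.23] p [ 0.4488 -0.289   0.0987] z [-0.006 -0.764 -0.645] y [ 1.    -0.005 -0.003] F [ 0.3 -0.3 -3.5] g 90.2 0.0241
[-0.0018, -0.0175, -0.0002, 0.1141, -0.0022, 0.1007]
```

Run:
```python
from h import *
print(row([.47,-.28,.1],tilt(-54,25)))
```

```text
[-0.1112, -0.0229, -0.0858, 0.0159, 0.0705, -0.0262]
```

>>> carry_out(
  rows=[
    [-0.11, -0.023, -0.086, 0.016, 0.07, -0.026, 1],
    [-0.11, -0.023, -0.086, 0.016, 0.07, -0.026, 1],
    [-0.11, -0.023, -0.086, 0.016, 0.07, -0.026, 1],
    [-0.11, -0.023, -0.086, 0.016, 0.07, -0.026, 1],
  ],
)

```text
t: 4.95
tool_pos: [0.4593, -0.2815, 0.1211]
tool_rot: [1.238, 1.949, -0.593]
contact_force: [-0.7, -0.7, -4.1]
opening: 0.0246
grip_force: 90.7
```

Run:
```python
from h import *
st();print(row([.47,-.28,.055],tilt(-56,25)))
```

```text
4.95 q [-0.42 -0.35  2.36 -1.02  0.63 -0.16] p [ 0.4593 -0.2815  0.1211] z [ 0.339 -0.708 -0.62 ] y [0.904 0.428 0.006] F [-0.7 -0.7 -4.1] g 90.7 0.0246
[0.0025, -0.0238, -0.0004, 0.1665, 0.0329, 0.1452]
```

Run:
```python
from h import *
print(row([.47,-.27,.13],tilt(-52,-10)))
```

```text
[0.1554, -0.0021, 0.1198, -0.011, 0.0486, -0.0333]
```

>>> carry_out(
  rows=[
    [0.155, -0.002, 0.12, -0.011, 0.05, -0.033, 1],
    [0.155, -0.002, 0.12, -0.011, 0.05, -0.033, 1],
    [0.155, -0.002, 0.12, -0.011, 0.05, -0.033, 1],
    [0.155, -0.002, 0.12, -0.011, 0.05, -0.033, 1],
    [0.155, -0.002, 0.12, -0.011, 0.05, -0.033, 1],
  ],
)

```text
t: 5.45
tool_pos: [0.4763, -0.2693, 0.1301]
tool_rot: [1.845, 1.548, -0.895]
contact_force: [0.9, 0.1, -4.6]
opening: 0.0239
grip_force: 91.0
```

Run:
```python
from h import *
st();print(row([.48,-.27,.075],tilt(-55,-20)))
```

```text
5.45 q [-0.25  0.02  2.02 -0.98  1.23  0.34] p [ 0.4763 -0.2693  0.1301] z [-0.134 -0.775 -0.617] y [ 0.985 -0.172  0.003] F [ 0.9  0.1 -4.6] g 91.0 0.0239
[0.0455, -0.0174, 0.0327, 0.1444, 0.0121, 0.1136]
```

>>> carry_out(
  rows=[
    [0.045, -0.017, 0.033, 0.07, 0.012, 0.057, 1],
    [0.045, -0.017, 0.033, 0.145, 0.012, 0.114, 1],
    [0.045, -0.017, 0.033, 0.145, 0.012, 0.114, 1],
    [0.045, -0.017, 0.033, 0.145, 0.012, 0.114, 1],
  ],
)

```text
t: 5.85
tool_pos: [0.4759, -0.27, 0.0737]
tool_rot: [1.961, 1.38, -1.022]
contact_force: [0.8, 0.3, -4.0]
opening: 0.0241
grip_force: 91.0
```

Run:
```python
from h import *
st();print(row([.48,-.27,.055],tilt(-56,-20)),row([.48,-.27,.04],tilt(-56,-20)))
```

```text
5.85 q [-0.23  0.23  1.93 -0.99  1.33  0.55] p [ 0.4759 -0.27    0.0737] z [-0.279 -0.77  -0.574] y [ 0.941 -0.339 -0.002] F [ 0.8  0.3 -4. ] g 91.0 0.0241
[0.0003, -0.0058, 0.0012, 0.0537, 0.013, 0.0318] [0.0003, -0.0058, 0.0012, 0.0946, 0.0131, 0.0606]
```

>>> carry_out(
  rows=[
    [0, -0.006, 0, 0.045, 0, 0.03, 1],
    [0, -0.006, 0, 0.08, 0, 0.053, 1],
    [0, -0.006, 0, 0.084, 0, 0.057, 1],
    [0, -0.006, 0, 0.084, 0, 0.057, 1],
  ],
)

```text
t: 6.25
tool_pos: [0.476, -0.2695, 0.0435]
tool_rot: [1.948, 1.368, -1.037]
contact_force: [-0.3, 0.1, -4.3]
opening: 0.0241
grip_force: 91.1
```

Run:
```python
from h import *
st();print(row([.4757,-.27,.04],tilt(-57,-20)))
from station import get_image
t=get_image("top")
cv2.imwrite("pics/t3.png",cv2.resize(t["img"][160:260,280:440],None,fx=4,fy=4,interpolation=cv2.INTER_CUBIC))
```

```text
6.25 q [-0.23  0.3   1.92 -1.02  1.31  0.61] p [ 0.476  -0.2695  0.0435] z [-0.283 -0.779 -0.559] y [ 0.94  -0.34  -0.001] F [-0.3  0.1 -4.3] g 91.1 0.0241
[0.0003, -0.0055, 0.0007, 0.0087, -0.0002, 0.0081]
```

View pics/t3.png

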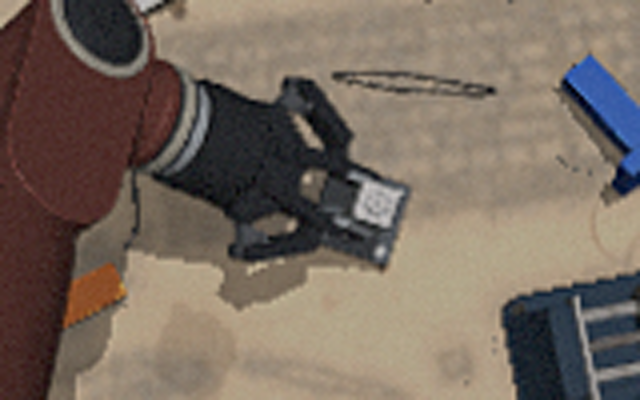

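The ring on the master's top shows at crop (378,205), which is top pixel (374.5,211). The master is nearly upright in the grip and clear of the tweezers. Lowering to contact.

>>> carry_out(
  rows=[
    [0, -0.004, 0, 0.005, 0, 0.004, 1],
    [0, -0.004, 0, 0.01, 0, 0.007, 1],
    [0, -0.004, 0, 0.01, 0, 0.007, 1],
  ],
)

```text
t: 6.6
tool_pos: [0.4769, -0.2676, 0.0401]
tool_rot: [1.944, 1.363, -1.047]
contact_force: [0.4, -0.3, -3.7]
opening: 0.0244
grip_force: 91.4
```

>>> carry_out(
  rows=[
    [0, 0, 0, 0.004, 0, 0.003, 1],
    [0, 0, 0, 0.008, 0, 0.005, 1],
    [0, 0, 0, 0.008, 0, 0.005, 1],
  ],
)

```text
t: 6.9
tool_pos: [0.4771, -0.2676, 0.0397]
tool_rot: [1.945, 1.357, -1.05]
contact_force: [-3.2, 4.2, 8.6]
opening: 0.0243
grip_force: 92.6
```

Run:
```python
from h import *
st()
```

```text
6.9 q [-0.22  0.32  1.92 -1.02  1.32  0.63] p [ 0.4771 -0.2676  0.0397] z [-0.29  -0.783 -0.55 ] y [ 0.938 -0.346 -0.002] F [-3.2  4.2  8.6] g 92.6 0.0243
```

Contact with the table. I'll release.

>>> carry_out(
  rows=[
    [0, 0, 0, 0, 0, 0, -1],
    [0, 0, 0, 0, 0, 0, -1],
    [0, 0, 0, 0, 0, 0, -1],
    [0, 0, 0, 0, 0, 0, -1],
    [0, 0, 0, 0, 0, 0, -1],
  ],
)

```text
t: 7.4
tool_pos: [0.4765, -0.2675, 0.0369]
tool_rot: [1.944, 1.363, -1.048]
contact_force: [-0.0, -0.1, -0.8]
opening: 0.0854
grip_force: 0.0
```

>>> carry_out(
  rows=[
    [0, 0, 0, 0, 0, -0.08, -1],
    [0, 0, 0, 0, 0, -0.2, -1],
    [0, 0, 0, 0, 0, -0.33, -1],
    [0, 0, 0, 0, 0, -0.4, -1],
    [0, 0, 0, 0, 0, -0.4, -1],
  ],
)

```text
t: 7.9
tool_pos: [0.5137, -0.1723, 0.1057]
tool_rot: [1.942, 1.362, -1.041]
contact_force: [0.3, 0.2, 0.5]
opening: 0.0855
grip_force: 0.0
```

Run:
```python
from h import *
st();print(row([.44,-.05,.27],tilt(-20,-5)))
```

```text
7.9 q [-0.05  0.26  1.83 -0.92  1.51  0.6 ] p [ 0.5137 -0.1723  0.1057] z [-0.283 -0.784 -0.553] y [ 0.94  -0.34   0.001] F [0.3 0.2 0.5] g 0.0 0.0855
[-0.0518, 0.2014, -0.0662, -0.291, -0.3692, -0.5529]
```

>>> carry_out(
  rows=[
    [-0.05, 0.2, -0.066, -0.29, -0.37, -0.55, -1],
    [-0.05, 0.2, -0.066, -0.29, -0.37, -0.55, -1],
    [-0.05, 0.2, -0.066, -0.29, -0.37, -0.55, -1],
    [-0.05, 0.2, -0.066, -0.29, -0.37, -0.55, -1],
    [-0.05, 0.2, -0.066, -0.29, -0.37, -0.55, -1],
  ],
)

```text
t: 8.4
tool_pos: [0.4386, -0.0514, 0.273]
tool_rot: [2.13, 1.941, -0.375]
contact_force: [1.0, -0.1, 0.6]
opening: 0.0855
grip_force: 0.0
```

Run:
```python
from h import *
st();print(row([.445,.10,.22],tilt(0,-5)))
from station import get_image
t=get_image("top");np.savez("t4.npz",**t)
cv2.imwrite("pics/t4.png",cv2.resize(t["img"][160:260,280:440],None,fx=4,fy=4,interpolation=cv2.INTER_CUBIC))
```

```text
8.4 q [-0.07 -0.4   1.97 -0.35  1.58  0.02] p [ 0.4386 -0.0514  0.273 ] z [-0.031 -0.341 -0.94 ] y [ 0.996 -0.092  0.001] F [ 1.  -0.1  0.6] g 0.0 0.0855
[-0.0001, 0.1112, -0.0017, 0.5344, -0.0256, -0.0067]
```

View pics/t4.png

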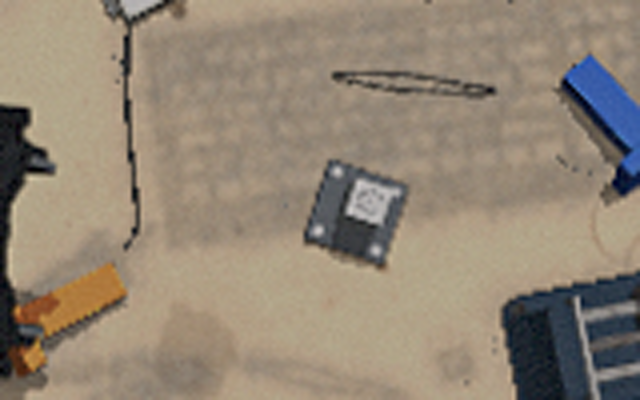

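The master stands on its foot, with its top at crop (370,202), which is top pixel (372.5,210.5). Now the gauge.

>>> carry_out(
  rows=[
    [0, 0.111, -0.002, 0.534, -0.026, -0.007, -1],
    [0, 0.111, -0.002, 0.534, -0.026, -0.007, -1],
    [0, 0.111, -0.002, 0.534, -0.026, -0.007, -1],
    [0, 0.111, -0.002, 0.534, -0.026, -0.007, -1],
    [0, 0.111, -0.002, 0.534, -0.026, -0.007, -1],
  ],
)

```text
t: 8.95
tool_pos: [0.4429, 0.0994, 0.211]
tool_rot: [-2.311, -2.117, 0.024]
contact_force: [-0.1, -0.2, -0.2]
opening: 0.0856
grip_force: 0.0
```

Run:
```python
from h import *
from station import get_image
st();print(row([.445,.10,.076],tilt(0,-5)))
w=get_image("wrist");np.savez("w5.npz",**w);cv2.imwrite("pics/w5.png",w["img"])
print([proj(w,[.445,.1,z]) for z in (.116,.12)])
# master top blob
t=dict(np.load("t4.npz")); x0,y0=355,195
g=cv2.cvtColor(t["img"],cv2.COLOR_BGR2HSV)[y0:230,x0:390].astype(int)
m=((g[...,1]<40)&(g[...,2]>125)).astype(np.uint8)
n,l,s,c=cv2.connectedComponentsWithStats(m)
for k in range(1,n):
    if s[k,4]>30: print(s[k],c[k]+[x0,y0],onz(t,c[k]+[x0,y0],.09),cv2.minAreaRect((np.argwhere(l==k)[:,::-1]).astype(np.float32)))
```

```text
8.95 q [ 0.06 -0.35  2.01 -0.    1.5   0.15] p [0.4429 0.0994 0.211 ] z [-0.016 -0.005 -1.   ] y [ 0.996 -0.087 -0.016] F [-0.1 -0.2 -0.2] g 0.0 0.0856
[-0.005, 0.002, -0.0001, 0.0054, 0.0137, 0.45]
[array([327.0986099 , 202.59874171]), array([327.09422147, 204.20517341])]
[12 10 13 11 97] [372.26804124 209.89690722] [ 0.47772584 -0.26215288  0.09      ] ((17.649999618530273, 15.049999237060547), (10.75174331665039, 9.803059577941895), 18.43494987487793)
```

View pics/w5.png

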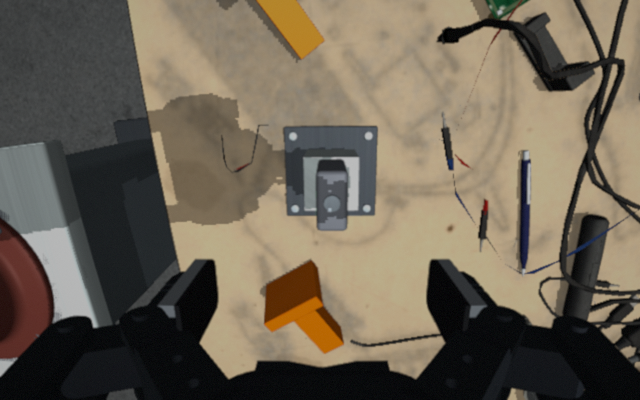

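The knob is at (332,204) and I predicted (327,204), so the gauge is about 3 mm further towards +x. The housing is square to the fingers. Descending.

>>> carry_out(
  rows=[
    [-0.005, 0.002, 0, 0.005, 0.023, 0.1, -1],
    [-0.005, 0.002, 0, 0.005, 0.023, 0.22, -1],
    [-0.005, 0.002, 0, 0.005, 0.023, 0.35, -1],
    [-0.005, 0.002, 0, 0.005, 0.023, 0.45, -1],
    [-0.005, 0.002, 0, 0.005, 0.023, 0.45, -1],
  ],
)

```text
t: 9.5
tool_pos: [0.4461, 0.0986, 0.0744]
tool_rot: [-2.316, -2.117, 0.004]
contact_force: [-0.4, 1.3, -0.4]
opening: 0.0852
grip_force: 0.0
```

Run:
```python
from h import *
st();print(row([.448,.10,.076],tilt(0,-5)))
```

```text
9.5 q [ 0.05 -0.2   2.13  0.    1.22  0.14] p [0.4461 0.0986 0.0744] z [-0.004  0.001 -1.   ] y [ 0.996 -0.09  -0.004] F [-0.4  1.3 -0.4] g 0.0 0.0852
[-0.0013, -0.0001, -0.0008, 0.0052, 0.0058, -0.0055]
```

>>> carry_out(
  rows=[
    [-0.001, 0, 0, 0.005, 0.006, 0, 1],
    [-0.001, 0, 0, 0.005, 0.006, 0, 1],
    [-0.001, 0, 0, 0.005, 0.006, 0, 1],
    [-0.001, 0, 0, 0.005, 0.006, 0, 1],
    [-0.001, 0, 0, 0.005, 0.006, 0, 1],
  ],
  force=40,
)

```text
t: 10.0
tool_pos: [0.4519, 0.1016, 0.0805]
tool_rot: [2.314, 2.118, 0.013]
contact_force: [-4.3, 0.0, 6.7]
opening: 0.0217
grip_force: 41.2
```

>>> carry_out(
  rows=[
    [0, 0, 0, 0, 0, 0, 1],
    [0, 0, 0, 0, 0, -0.02, 1],
    [0, 0, 0, 0, 0, -0.06, 1],
    [0, 0, 0, 0, 0, -0.12, 1],
    [0, 0, 0, 0, 0, -0.2, 1],
  ],
)

```text
t: 10.5
tool_pos: [0.4504, 0.1013, 0.1393]
tool_rot: [2.315, 2.119, 0.01]
contact_force: [0.1, -1.0, -1.3]
opening: 0.0214
grip_force: 40.3
```

Run:
```python
from h import *
st()
```

```text
10.5 q [ 0.06 -0.29  2.08  0.    1.34  0.15] p [0.4504 0.1013 0.1393] z [ 0.007  0.002 -1.   ] y [ 0.996 -0.088  0.007] F [ 0.1 -1.  -1.3] g 40.3 0.0214
```

>>> carry_out(
  rows=[
    [0, 0, 0, 0, 0, -0.1, 1],
    [0, 0, 0, 0, 0, -0.2, 1],
    [0, 0, 0, 0, 0, -0.3, 1],
    [0, 0, 0, 0, 0, -0.4, 1],
    [0, 0, 0, 0, 0, -0.4, 1],
  ],
)

```text
t: 11.0
tool_pos: [0.4526, 0.1012, 0.2655]
tool_rot: [2.309, 2.114, 0.026]
contact_force: [-0.1, 0.6, -0.7]
opening: 0.0212
grip_force: 40.5
```

Run:
```python
from h import *
st();print(row([.48,-.262,.25],tilt(0,-5)))
```

```text
11.0 q [ 0.06 -0.38  1.94  0.    1.56  0.15] p [0.4526 0.1012 0.2655] z [ 0.02   0.003 -1.   ] y [ 0.996 -0.088  0.019] F [-0.1  0.6 -0.7] g 40.5 0.0212
[0.0061, -0.0015, -0.0003, -1.1982, 0.1968, 0.0501]
```

>>> carry_out(
  rows=[
    [0.006, -0.0015, 0, -0.15, 0.02, 0.01, 1],
    [0.006, -0.0015, 0, -0.3, 0.05, 0.01, 1],
    [0.006, -0.0015, 0, -0.45, 0.08, 0.02, 1],
    [0.006, -0.0015, 0, -0.6, 0.1, 0.03, 1],
    [0.006, -0.0015, 0, -0.7, 0.12, 0.03, 1],
  ],
)

```text
t: 11.5
tool_pos: [0.4665, -0.1136, 0.2482]
tool_rot: [-2.314, -2.113, 0.015]
contact_force: [1.1, -0.4, -1.1]
opening: 0.0214
grip_force: 40.3
```

Run:
```python
from h import *
st();print(row([.48,-.262,.235],tilt(0,-5)))
```

```text
11.5 q [-0.39 -0.31  1.91 -0.01  1.55 -0.3 ] p [ 0.4665 -0.1136  0.2482] z [-0.012 -0.001 -1.   ] y [ 0.996 -0.09  -0.012] F [ 1.1 -0.4 -1.1] g 40.3 0.0214
[-0.0039, 0.0005, -0.001, -0.4886, 0.0899, 0.0437]
```

>>> carry_out(
  rows=[
    [-0.004, 0, 0, -0.13, 0.02, 0.01, 1],
    [-0.004, 0, 0, -0.26, 0.05, 0.02, 1],
    [-0.004, 0, 0, -0.4, 0.07, 0.04, 1],
    [-0.004, 0, 0, -0.488, 0.09, 0.044, 1],
    [-0.004, 0, 0, -0.488, 0.09, 0.044, 1],
  ],
)

```text
t: 12.0
tool_pos: [0.4805, -0.2621, 0.2347]
tool_rot: [2.321, 2.116, -0.001]
contact_force: [0.2, 0.6, -1.4]
opening: 0.0215
grip_force: 40.4
```

Run:
```python
from h import *
from station import get_image
st();print(row([.48,-.262,.18],tilt(0,-5)))
w=get_image("wrist");np.savez("w6.npz",**w)
s=get_image("side");np.savez("s6.npz",**s)
o=get_obs();c=Ro.from_rotvec(o["tool_rot"]);p=np.array(o["tool_pos"])
print("spot in wrist",proj(w,[.478,-.262,.09]),"tip w",proj(w,p+c.apply([0,0,.065])),"spot side",proj(s,[.478,-.262,.09]),"tip side",proj(s,p+c.apply([0,0,.065])))
A=cv2.resize(w["img"],None,fx=1,fy=1)
u,v=np.round(proj(s,[.478,-.262,.13])).astype(int)
B=cv2.resize(s["img"][v-40:v+40,u-20:u+20],(160,320),interpolation=cv2.INTER_CUBIC)
C=np.zeros((400,800,3),np.uint8);C[:,:640]=A;C[:320,640:]=B;cv2.imwrite("pics/w6.png",C);print(u,v)
```

```text
12.0 q [-0.63 -0.14  1.79 -0.    1.49 -0.54] p [ 0.4805 -0.2621  0.2347] z [-0.    -0.001 -1.   ] y [ 0.996 -0.092 -0.   ] F [ 0.2  0.6 -1.4] g 40.4 0.0215
[-0.0, 0.0004, -0.0016, 0.0003, -0.0017, 0.1825]
spot in wrist [318.95941157 188.14601826] tip w [322.26734631 213.94157674] spot side [338.57721692 164.14300876] tip side [337.87260941 142.50649079]
339 153
```

View pics/w6.png

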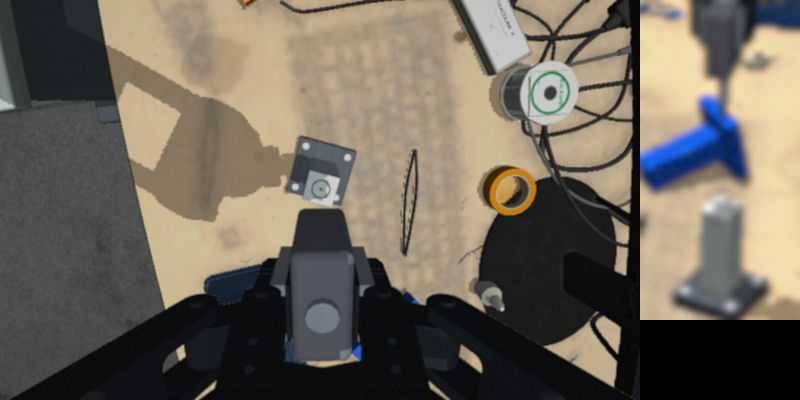

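The ring is at (321,188), 2 px from the prediction, and the gauge is centred between the fingers at u=322. The side crop shows the tip in line with the post. I'll check the gauge's y with the knob, take a force baseline, then descend.

```bash
cat >> h.py <<'E'
def force(n=10):
    from station import get_image
    f=[]
    for i in range(n): get_image("side"); f.append(get_obs()["contact_force"])
    print("F mean",np.mean(f,0).round(2),"sd",np.std(f,0).round(2))
E
python3 - <<'E'
from h import *
w=dict(np.load("w6.npz"))
for dz in (.036,.04,.044): print("knob at",onz(w,(322,318),.2347+dz))
force(); st(); print(row([.48,-.262,.165],tilt(0,-5)))
E
```

```text
knob at [ 0.48004664 -0.26528137  0.2707    ]
knob at [ 0.48028745 -0.26263089  0.2747    ]
knob at [ 0.48052826 -0.25998041  0.2787    ]
F mean [ 0.09  0.19 -1.17] sd [0.52 0.46 0.36]
12.6 q [-0.63 -0.14  1.79 -0.    1.49 -0.54] p [ 0.4815 -0.2591  0.2367] z [ 0.002 -0.002 -1.   ] y [ 0.996 -0.088  0.003] F [ 0.3 -0.4 -1.6] g 40.4 0.0213
[0.0008, 0.0006, -0.0001, -0.0095, -0.0046, 0.239]
```

```bash
cat >> h.py <<'E'
def avg(n=10):
    from station import get_image
    L=[]
    for i in range(n):
        get_image("side"); o=get_obs(); L.append(np.r_[o["contact_force"],o["tool_pos"],Ro.from_rotvec(o["tool_rot"]).as_matrix()[:,2]])
    m=np.mean(L,0); print("F",m[:3].round(2),"p",m[3:6].round(4),"z",m[6:].round(4),"sd",np.std(L,0).round(4)[[2,3,4,5]]); return m
E
python3 - <<'E'
from h import *
avg(12)
E
```

```text
F [ 0.04 -0.09 -1.59] p [ 0.4814 -0.2595  0.2366] z [ 0.0021 -0.0019 -1.    ] sd [4.522e-01 0.000e+00 1.000e-04 0.000e+00]
```

>>> carry_out(
  rows=[
    [0, 0, 0, -0.008, -0.005, 0.1, 1],
    [0, 0, 0, -0.008, -0.005, 0.18, 1],
    [0, 0, 0, -0.008, -0.005, 0.22, 1],
    [0, 0, 0, -0.008, -0.005, 0.22, 1],
  ],
)

```text
t: 13.6
tool_pos: [0.4787, -0.261, 0.1682]
tool_rot: [-2.316, -2.12, 0.001]
contact_force: [-0.2, 0.2, -0.1]
opening: 0.0219
grip_force: 40.4
```

Run:
```python
from h import *
from station import get_image
avg(12)
w=get_image("wrist");s=get_image("side");np.savez("w7.npz",**w)
A=w["img"][90:400,200:460]; B=cv2.resize(s["img"][120:200,310:370],None,fx=5,fy=5,interpolation=cv2.INTER_CUBIC)
C=np.zeros((400,560,3),np.uint8);C[:310,:260]=A;C[:,260:]=B;cv2.imwrite("pics/w7.png",C)
print(proj(w,[.4797,-.262,.09]))
```

```text
F [ 0.14 -0.13 -1.16] p [ 0.4803 -0.2622  0.1715] z [ 0.0033 -0.0028 -1.    ] sd [5.732e-01 4.000e-04 2.000e-04 7.000e-04]
[321.4902285  210.34575227]
```

View pics/w7.png

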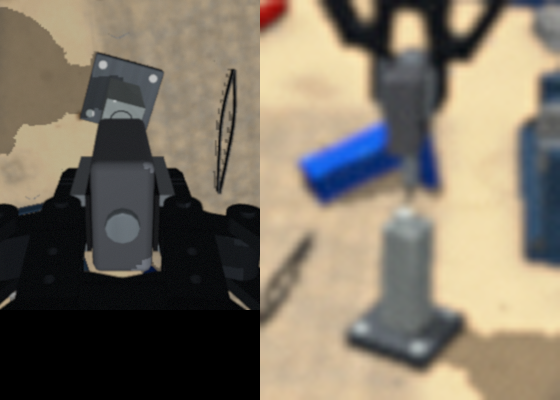

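The tip (side crop 408,195) hangs centred over the post's top (407,212) with a gap of about 15 mm. Descending in small, force-checked steps.

>>> carry_out(
  rows=[
    [0, 0, 0, 0, 0, 0.02, 1],
    [0, 0, 0, 0, 0, 0.035, 1],
    [0, 0, 0, 0, 0, 0.045, 1],
    [0, 0, 0, 0, 0, 0.045, 1],
  ],
)

```text
t: 14.7
tool_pos: [0.4793, -0.2616, 0.1559]
tool_rot: [2.317, 2.12, -0.0]
contact_force: [-0.8, -0.7, -1.7]
opening: 0.0214
grip_force: 40.4
```

```bash
python3 -c "
from h import *
avg(14)"
```

```text
F [ 0.02 -0.09 -1.14] p [ 0.4799 -0.2619  0.1571] z [ 0.0022 -0.002  -1.    ] sd [6.17e-01 1.00e-04 1.00e-04 2.00e-04]
```

>>> carry_out(
  rows=[
    [0, 0, 0, 0, 0, 0.005, 1],
    [0, 0, 0, 0, 0, 0.01, 1],
    [0, 0, 0, 0, 0, 0.01, 1],
  ],
)

```text
t: 15.7
tool_pos: [0.4799, -0.2619, 0.1541]
tool_rot: [2.315, 2.119, 0.0]
contact_force: [-0.2, 0.2, 0.1]
opening: 0.0214
grip_force: 40.5
```

```bash
python3 -c "
from h import *
avg(14)"
```

```text
F [ 0.04 -0.17 -0.41] p [ 0.4799 -0.262   0.1542] z [ 0.0023 -0.002  -1.    ] sd [0.4397 0.     0.     0.    ]
```

>>> carry_out(
  rows=[
    [0, 0, 0, 0, 0, 0.005, 1],
    [0, 0, 0, 0, 0, 0.01, 1],
    [0, 0, 0, 0, 0, 0.01, 1],
  ],
)

```text
t: 16.7
tool_pos: [0.4799, -0.262, 0.151]
tool_rot: [2.315, 2.119, 0.001]
contact_force: [0.4, -0.3, 1.3]
opening: 0.0215
grip_force: 40.7
```

```bash
python3 -c "
from h import *
avg(14)"
```

```text
F [-0.2   0.24  1.28] p [ 0.4799 -0.262   0.1511] z [ 0.0022 -0.002  -1.    ] sd [0.5581 0.     0.     0.    ]
```

>>> carry_out(
  rows=[
    [0, 0, 0, 0, 0, 0.004, 1],
    [0, 0, 0, 0, 0, 0.008, 1],
    [0, 0, 0, 0, 0, 0.008, 1],
  ],
)

```text
t: 17.7
tool_pos: [0.4799, -0.262, 0.1486]
tool_rot: [2.315, 2.119, 0.0]
contact_force: [-1.0, -0.7, 1.6]
opening: 0.0213
grip_force: 40.8
```

Run:
```python
from h import *
from station import get_image
avg(16)
s=get_image("side");t=get_image("top")
B=cv2.resize(s["img"][120:200,310:370],None,fx=5,fy=5,interpolation=cv2.INTER_CUBIC)
cv2.imwrite("pics/s8.png",B)
```

```text
F [-0.26 -0.1   1.85] p [ 0.4799 -0.2619  0.1487] z [ 0.0022 -0.0019 -1.    ] sd [0.343 0.    0.    0.   ]
```

View pics/s8.png

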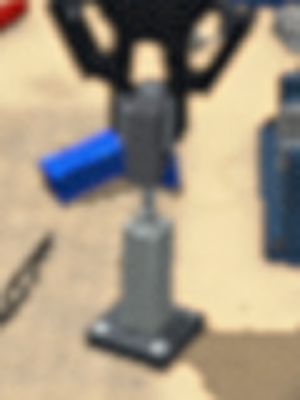

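The side crop shows the master standing and the plunger tip at (148,215), centred on the post's top. The force is about 3.1 N, so the plunger is about 5.5 mm in. Handing in.

```bash
python3 -c "
from station import finish_job
print(finish_job())"
```

```text
the job is handed in; nothing more can be done
None
```

The job is handed in: the master stands upright and released, and the gauge is held upright on its ring with the plunger about half-way in (about 3.1 N, estimated 5.5 mm); no verdict came back.

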